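# Crack open a stuck equipment hatch on an aircraft pod

### The arm

A 6-joint arm with a two-finger parallel gripper is mounted at the origin on the work surface. World frame = base frame: x ahead of the robot, y to its left, z up, the work surface at z = 0. Lengths are in m, angles in rad, forces in N, time in s.
With the tool pointing down it reaches from about 0.3 to 0.75 m from the base axis. Payload 8.5 kg.
Tool frame: the origin (TCP) lies on the centre line of the jaws, within the pads' length; the fingertips stand 8 mm ahead of it and the grasp point (between the pads) lies 11 mm behind it (ctrl.finger_overhang is the distance from the TCP to the fingertips, in m); y points along the fingers, z is the direction in which the jaws open and shut, and the axes are right-handed (so a half turn about y gives the same grasp; the last joint's range is limited). The gripper opens to 85 mm and grips with 20 to 120 N. Pads are 22 mm wide; open, the fingers measure 114 mm over their backs; the gripper's body (76 mm by 85 mm) begins 54 mm behind the grasp point. The pads swing forward as they close: fully open they stand 13 mm farther back than shut.
Start: joints at [-1.364, 0.381, 1.297, -0, 1.464, -0.215], TCP at [0.225, -0.502, 0.239] pointing down, gripper open.
Joint ranges: [-3.11, 3.11], [-0.89, 2.33], [0.22, 2.48], [-1.42, 4.56], [0.17, 2.85], [-2.88, 2.88]. Speed limits (rad/s): [2.39, 2.39, 3.14, 3.14, 3.14, 3.14].

### API

Orientations are given as [roll, pitch, yaw] about the fixed x, y, z axes, in that order (R = Rz(yaw) Ry(pitch) Rx(roll)).
In Python, from station import sensors, eyes, ctrl gives the robot as it stands.
- The arm moves only by the shell command python3 -m inch 'ROWS' [FORCE]. ROWS is JSON, a list that holds one entry, the list of rows, each a list of 7 numbers: the shift along the tool's x, y, z in mm, then the turn, a rotation vector about the tool's x, y, z in rad, then the closure, from 0 (fully open) to 1 (shut). In form: [[[tx, ty, tz, wx, wy, wz, gripper], ...]]. A call has 1 to 5 rows; each row is the pose to reach, as a shift and turn from the pose measured when the call began, along the tool's axes at that moment; what a row does not reach only later rows make up. A row lasts 1/10 s, in which the tool goes at most 50 mm and 8.59 degrees, less where a joint would pass 70% of its speed; a pose out of reach is approached as far as the arm can. A call with a gripper value outside its range is refused whole. The fingers move at their own pace and stop on an object; FORCE is the grip in N (left out, the last holds). Time passes only in rows, so rows that repeat a pose let the fingers close. It gives the time, the measured TCP pose, the force and the opening at its end, in the units of the state.
- sensors.sense(): the state, without advancing time (a new reading comes with each control period).
- eyes.snapshot(name): name is "scene" or "top" or "wrist"; returns a dict with "color" (400x640x3 uint8, red, green, blue), "z_map" (400x640 float32, m along the optical axis (not along the pixel's ray), 0 where there is no reading), "camera_matrix" (3x3 intrinsics, pixels), "R" (3x3) and "t" (3): a world point X has camera coordinates R X + t; the wrist camera has in their place "tool_from_camera" (4x4, takes a point from camera to tool coordinates, whose origin is the TCP and whose axes are the tool frame's). Camera axes: x right, y down, z forward; pixel columns grow to the right and rows downward; lengths in m; the calibration is good to about 2 mm. A picture is of the moment at which its call begins: read the wrist's pose just before it.
- ctrl.finish_job(): hands the job in, once; it reports no verdict.
The state is a dict: "clock": time; "joint_pos": joint angles; "joint_velocities": joint speeds; "joint_torque": joint torques, N m; "eef_pos": TCP position; "tool_rot": TCP orientation; "wrist_force": force on the tool from outside, world axes, zero at the start; "ft_torque": the same for the moment, N m; "grip_width": finger opening in m.
Only numpy, scipy, OpenCV 4.12 (cv2) and the standard library are available. Lean on these libraries where they do the work, as an engineer would, in place of code of your own. Each camera call takes 0.05 s, during which the arm holds its last target.

### The job

The rear-edge seal of the hatch on this small aircraft pod has stuck, and pulling on it would kick the pod's tail up out of its saddle: first take the steel knob weight and stand it, without dropping it, balanced upright in the middle of the rounded top of the tail, behind the hatch, and let go of it. Then take the hatch by its bow handle, pull it free of the sticky seal without throwing it wide open, and finish while still holding it slightly open, about 25 mm (two fingers) at its rear edge, with the weight still standing on the tail and the tail down in its saddle; leave the can, the tape roll, the brush and the sanding block where they are.

Things in the scene. Friction and masses are not known exactly. Their poses are not given: they have to be found in the camera images.
- weight_center (a point): hold-down weight of plain turned steel, about 0.9 kg, 63 mm tall, upright on the bench: flat disc 66 mm in diameter, 27 mm high; neck 16 mm in diameter; knob on top 28 mm in diameter, 20 mm high (43 to 63 mm above the underside). This point is on its axis 31.5 mm above its underside, 21.5 mm below the knob's middle; z along its axis, up
- tail_crown (a point): middle of the tail's top line, on the hull surface, 177 mm above the bench. The pod is a light-grey round fuselage section 458 mm long, level in a plywood cradle; its tail is a plain barrel of 65 mm radius with a straight level top line reaching 80 mm either way from this point along the pod. x along the pod from tail to nose, y across it, z up
- hatch_handle (a point): middle of the bow handle's bar, on the bar's axis; moves with the hatch. Round bar 10 mm thick along the pod's centre line, straight for 38 mm, legs 50 mm apart, 29 mm above the hull's top line (24 mm free below), 113 mm ahead of tail_crown. The hatch is a curved panel 140 mm long, 0.13 kg, in the pod's top; its free rear edge is 30 mm behind this point. x along the bar to the nose, y across
- hatch_hinge (a point): middle of the hatch's hinge line, which runs across the pod (along y) at the hatch's front edge, 111.5 mm ahead of the handle point and 28 mm lower than it when shut; x to the nose, z up; it tilts with the hatch. The free rear edge lies 141 mm behind it
- hatch (a joint): opening of the hatch about its hinge, rad, 0 shut, grows as the rear edge rises; 25 mm at the rear edge is 0.18. The rubber seal near the rear edge resists with up to 13 to 17 N of upward pull at the handle until that edge has risen about 4 mm, then lets go; after that the hatch is loose (1 N holds it) and, if let go, falls back onto the sprung-out seal, about 11 mm ajar (0.08)
- pod (a joint): lift of the pod's tail, rad, 0 with the tail lying in its saddle; the pod weighs 0.8 kg, is carried by its wing tube ahead of the hatch (268 mm ahead of tail_crown) and pivots on it: a pull of more than about 8 N at the handle lifts the tail unless the weight stands on it
- resin_can: bystander: closed steel can with paper label, 68 mm diameter, 85 mm tall; origin at the middle of its underside
- tape_roll: bystander: roll of masking tape, 90 mm outside diameter, 25 mm high, lying flat; origin at the middle of its underside
- brush: bystander: brush with wooden handle, 170 mm long, 20 mm high, lying flat behind the pod's tail; origin at its underside, half-way along
- sanding_block: bystander: cork sanding block 110 x 60 x 24 mm lying flat near the pod's nose; origin at the middle of its underside
Mind the look-alikes: they are no part of the job. Leave any pink or red look-alike of the part that bears weight_center alone.

How it is judged:
On the way, in this order (a step that is already met when the one before it is completed fails the run):
1. the weight stands upright on the tail's rounded top, let go, with the hatch still shut and the tail in its saddle (horizontal distance between weight_center and tail_crown below 0.03 m and z of weight_center in the frame of tail_crown between 0.025 and 0.037 m and angle between weight_center's own z axis and vertical below 0.3 rad and contact force between weight and the fingers below 0.1 N and value of joint each of hatch, pod below 0.02 rad), for 0.4 s.
2. the hatch has come free of its seal with the weight still on the tail (value of joint hatch above 0.05 rad and contact force between hatch and the fingers above 0.5 N and horizontal distance between weight_center and tail_crown below 0.035 m), for 0.1 s.
At the end, for the whole second after the job is handed in: The fingers still hold the hatch, at rest, 0.10 to 0.29 rad open (14 to 41 mm at its rear edge); the steel weight stands by itself on the tail's rounded top, upright within 0.3 rad, within 35 mm of its middle, touched by neither arm nor hatch; the tail is in its saddle (under 0.02 rad) (value of joint hatch between 0.1 and 0.29 rad and velocity of joint hatch between -0.1 and 0.1 rad/s and contact force between hatch and the fingers above 0.5 N and contact force between hatch and weight below 0.1 N and horizontal distance between weight_center and tail_crown below 0.035 m and z of weight_center in the frame of tail_crown between 0.025 and 0.037 m and angle between weight_center's own z axis and vertical below 0.3 rad and contact force between weight and pod above 3 N and contact force between weight and the arm below 0.1 N and contact force between weight and the fingers below 0.1 N and linear speed of weight below 0.05 m/s and value of joint pod below 0.02 rad); the arm keeps its last pose, push and grip.
It fails at once if the tail is kicked up out of its saddle (value of joint pod above 0.025 rad).
It fails at once if the hatch is thrown wide open (value of joint hatch above 0.5 rad).
It fails at once if the weight is dropped onto the tail (distance between weight_center and tail_crown below 0.07 m and linear speed of weight above 0.5 m/s).
It fails at once if the can, the tape roll, the brush or the sanding block is pushed away (distance of any of resin_can, tape_roll, brush, sanding_block from where it was at the start of the episode above 0.03 m).
It also fails if it takes over 64 s, if anything falls off the work surface, if the arm or the gripper's body presses on something with over 40 N, if the wrist force passes 120 N, or if a joint passes its speed limit or range.

## Working session

There is one attempt and no reset: what is moved stays moved. The work goes in short steps, Python scripts to look and compute and a shell command to move; the robot and the scene stay as the last step left them, time stands still between calls to the robot, and variables do not carry over. Pictures are saved under pics/ and viewed, and the job is handed in when it is done.

```bash
ls -la; mkdir -p pics; python3 - <<'E'
from station import sensors, eyes, ctrl
import cv2
print(sensors.sense()); print(ctrl.finger_overhang)
for n in ("scene","top","wrist"):
    s=eyes.snapshot(n); cv2.imwrite(f"pics/{n}0.png",s["color"][:,:,::-1])
    print(n,s["camera_matrix"],s.get("R"),s.get("t"),s.get("tool_from_camera"))
E
```

```text
total 12
drwxr-xr-x  3 agent agent 4096 Dec  7 16:42 .
drwxr-xr-x 23 root  root  4096 Dec  7 16:42 ..
drwxr-xr-x  2 agent agent 4096 Dec  7 16:42 pics
{'clock': 0.0, 'joint_pos': array([-1.36432084e+00,  3.81184967e-01,  1.29827462e+00, -5.48846165e-06,
        1.46359259e+00, -2.15298265e-01]), 'joint_velocities': array([-0.0001443 ,  0.00178029, -0.00093538,  0.00051552, -0.00036106,
        0.00058378]), 'joint_torque': array([ 7.97833582e-04, -4.48458838e+01, -2.31273615e+01, -1.45884514e-04,
        4.80976654e-03,  1.49697104e-05]), 'eef_pos': array([ 0.22509591, -0.50151392,  0.23871302]), 'tool_rot': array([-1.57222332e+00,  3.06480299e-04, -2.71981853e+00]), 'wrist_force': array([-0.36055778, -0.38692009, -0.37330303]), 'ft_torque': array([-0.01410948,  0.00233417, -0.04140718]), 'grip_width': 0.08544631192036053}
0.008
scene [[497.7001767    0.         315.8691806 ]
 [  0.         497.7001767  199.56936752]
 [  0.           0.           1.        ]] [[ 0.7997595   0.60026621  0.00807546]
 [ 0.41418925 -0.5420043  -0.73121721]
 [-0.43454805  0.58814268 -0.6820969 ]] [-0.4335849  -0.11738214  1.93542933] None
top [[405.32836539   0.         318.3173547 ]
 [  0.         405.32836539 199.55266922]
 [  0.           0.           1.        ]] [[ 0.01254516 -0.99991328  0.00400674]
 [-0.99672511 -0.01282509 -0.07984096]
 [ 0.07988543 -0.00299201 -0.99679956]] [-0.01935773  0.56332175  1.24500799] None
wrist [[293.21241817   0.         315.76505488]
 [  0.         293.21241817 194.97968186]
 [  0.           0.           1.        ]] None None [[-8.41632256e-04  9.60428803e-01  2.78524337e-01 -6.97269555e-02]
 [ 8.52741707e-04 -2.78523645e-01  9.60428994e-01 -1.35858420e-01]
 [ 9.99999282e-01  1.04583734e-03 -5.84583214e-04 -1.35909176e-04]
 [ 0.00000000e+00  0.00000000e+00  0.00000000e+00  1.00000000e+00]]
```

View pics/scene0.png

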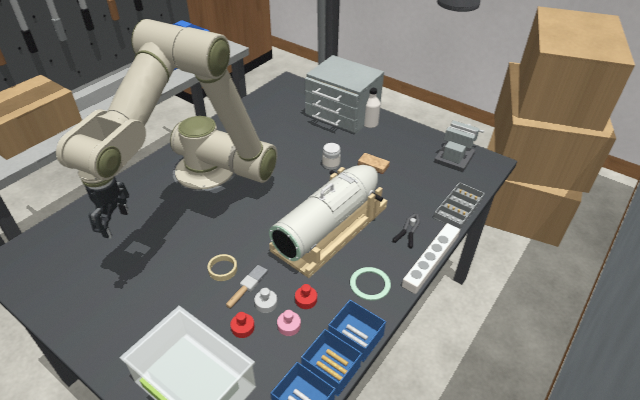

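View pics/top0.png

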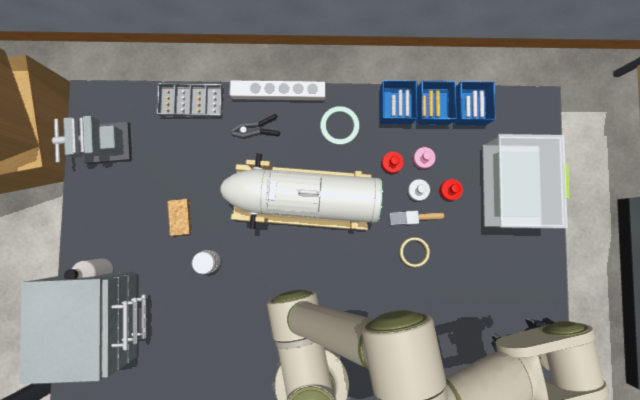

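View pics/wrist0.png

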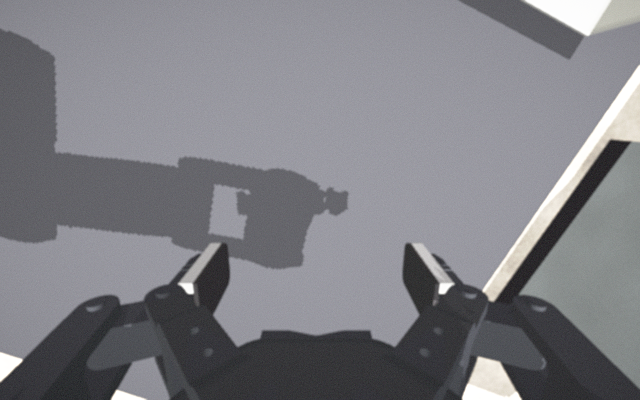

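The scene shows four knob weights: plain grey at top(419,189)/scene(265,299), red at top(393,162), red at top(452,189) and pink at top(425,157). The description says plain steel, so I choose the grey one. I'll check that with a close crop and measure it and the pod.

```bash
cat > h.py <<'E'
import numpy as np, cv2
from station import sensors, eyes, ctrl
from scipy.spatial.transform import Rotation as Rn
def cloud(s):
    z=s["z_map"].astype(float);K=s["camera_matrix"]
    v,u=np.mgrid[:400,:640]
    P=np.stack([(u-K[0,2])/K[0,0]*z,(v-K[1,2])/K[1,1]*z,z],-1)
    if s.get("R") is not None: W=(P-np.array(s["t"]))@np.array(s["R"])
    else: W=None
    return P,W,z>0
def wcloud(s,st):
    P,_,ok=cloud(s);T=np.array(s["tool_from_camera"])
    R=Rn.from_euler("xyz",st["tool_rot"]).as_matrix()
    return (P@T[:3,:3].T+T[:3,3])@R.T+np.array(st["eef_pos"]),ok
E
python3 - <<'E'
from h import *
s=eyes.snapshot("top");P,W,ok=cloud(s);c=s["color"]
cv2.imwrite("pics/crop1.png",cv2.resize(c[130:240,350:480,::-1],None,fx=6,fy=5))
print("table z",np.median(W[260:280,300:340,2]))
s2=eyes.snapshot("scene");_,W2,ok2=cloud(s2)
cv2.imwrite("pics/crop2.png",cv2.resize(s2["color"][140:350,200:400,::-1],None,fx=3,fy=2.8))
for nm,w,o,col in(("top",W,ok,c),("scene",W2,ok2,s2["color"])):
    hsv=cv2.cvtColor(col,cv2.COLOR_RGB2HSV)
    win=np.zeros((400,640),bool)
    if nm=="top": win[172:205,402:436]=1
    else: win[280:318,250:282]=1
    for lo,hi in((.012,.033),(.05,.075)):
        m=win&o&(w[...,2]>lo)&(w[...,2]<hi)
        q=w[m]; print(nm,lo,m.sum(),q.min(0),q.max(0),np.median(q,0))
        (x,y),r=cv2.minEnclosingCircle(q[:,:2].astype(np.float32)); print(x,y,r)
# pod
m=ok&(W[...,2]>.03)&(W[...,0]>.35)&(W[...,0]<.75)
win=np.zeros((400,640),bool);win[140:240,215:395]=1
m&=win
q=W[m];print("pod",q.min(0),q.max(0))
for y in np.arange(-.2,.36,.02):
    k=q[abs(q[:,1]-y)<.005]
    if len(k): print(round(y,2),len(k),k[:,2].max().round(4),k[k[:,2]>k[:,2].max()-.004].mean(0).round(4),k[k[:,2]>.10][:,0].min().round(3),k[k[:,2]>.10][:,0].max().round(3))
E
```

```text
table z 0.0014111071001249892
top 0.012 289 [ 0.56671251 -0.35855789  0.01220317] [ 0.63219868 -0.29343838  0.03281546] [ 0.59623802 -0.32029734  0.02738613]
0.5994843244552612 -0.3265947699546814 0.03367020562291145
top 0.05 70 [ 0.5870713  -0.33953414  0.05470032] [ 0.61182834 -0.31232979  0.07015885] [ 0.59938545 -0.32586627  0.06344489]
0.5992450714111328 -0.3263534605503082 0.014134254306554794
scene 0.012 358 [ 0.51617972 -0.40398553  0.01206265] [ 0.67947271 -0.28517476  0.03271474] [ 0.60784709 -0.33535471  0.02522256]
0.5969240665435791 -0.32807403802871704 0.0852431058883667
scene 0.05 76 [ 0.58829936 -0.34259518  0.05082168] [ 0.61615481 -0.31534236  0.06761039] [ 0.60411571 -0.33036121  0.06109609]
0.6016436219215393 -0.3291552662849426 0.014613158069550991
pod [ 0.47136198 -0.24782144  0.03000126] [0.71559047 0.26942027 0.21505109]
-0.18 143 0.1832 [ 0.5651 -0.1792  0.1804] 0.493 0.619
-0.16 189 0.1816 [ 0.5579 -0.1612  0.1786] 0.493 0.622
-0.14 180 0.1826 [ 0.5603 -0.1395  0.1807] 0.495 0.621
-0.12 215 0.1817 [ 0.5611 -0.1192  0.1788] 0.498 0.624
-0.1 191 0.1828 [ 0.562
[... 262 characters left out ...]
[5.667e-01 1.000e-04 2.130e-01] 0.505 0.631
0.02 191 0.2145 [0.5694 0.0199 0.2121] 0.505 0.635
0.04 190 0.2135 [0.5706 0.0381 0.2112] 0.507 0.633
0.06 198 0.183 [0.574  0.0599 0.1808] 0.507 0.638
0.08 175 0.1832 [0.5737 0.0789 0.181 ] 0.51 0.635
0.1 191 0.1849 [0.5759 0.0996 0.1822] 0.512 0.64
0.12 188 0.1868 [0.5814 0.1205 0.1841] 0.512 0.637
0.14 224 0.1825 [0.5789 0.1395 0.1797] 0.492 0.665
0.16 236 0.1819 [0.5798 0.16   0.1796] 0.492 0.689
0.18 219 0.1786 [0.5801 0.1799 0.176 ] 0.471 0.667
0.2 164 0.1756 [0.5784 0.1986 0.1733] 0.497 0.667
0.22 128 0.1716 [0.5751 0.2159 0.1716] 0.531 0.632
0.24 108 0.1588 [0.5829 0.2382 0.1568] 0.539 0.622
0.26 47 0.1459 [0.5835 0.2566 0.1441] 0.556 0.612
```

View pics/crop1.png

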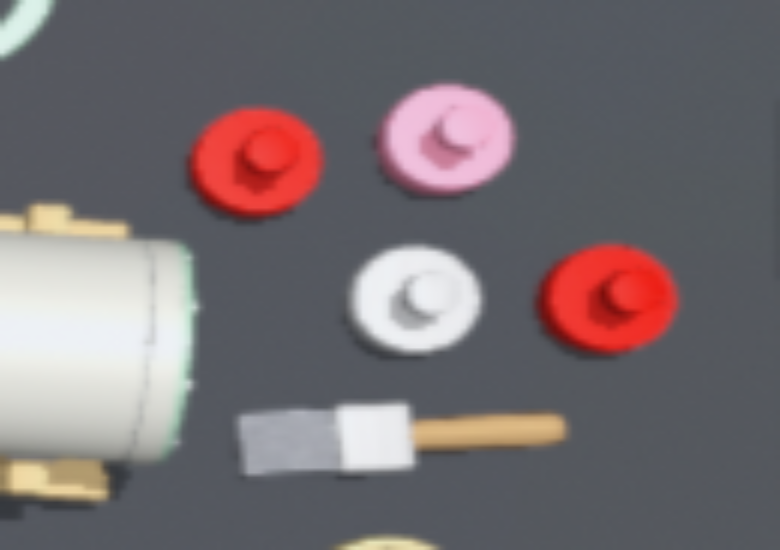

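View pics/crop2.png

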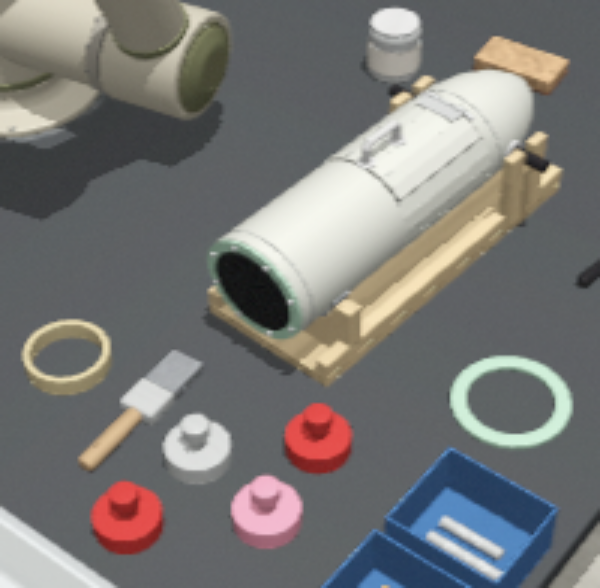

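Crop 1 shows the plain light-grey weight at its centre, top ≈(419,189). It is clear of the pink and red look-alikes by about 100 mm, and the brush lies below it. The knob diameter (28 mm), disc (~66 mm) and heights (27/63 mm) all match. Next, the pod axis and handle.

```bash
cat >> h.py <<'E'
def rel(p,yaw,roll=-np.pi/2,pitch=0):
    st=sensors.sense();R=Rn.from_euler("xyz",st["tool_rot"]);T=Rn.from_euler("xyz",[roll,pitch,yaw])
    d=R.inv().apply(np.array(p)-st["eef_pos"])*1000;w=(R.inv()*T).as_rotvec()
    print("shift",d.round(1),"turn",w.round(3),"eef",np.round(st["eef_pos"],4),"rpy",np.round(st["tool_rot"],3));return d,w
E
python3 - <<'E'
from h import *
for n in("top","scene"):
    s=eyes.snapshot(n);_,W,ok=cloud(s)
    m=ok&(W[...,0]>.53)&(W[...,0]<.61)&(W[...,1]>-.03)&(W[...,1]<.08)&(W[...,2]>.198)
    q=W[m];print(n,"handle",len(q),q.min(0),q.max(0),q.mean(0),np.median(q[:,2]))
    if len(q)>5:
        v=np.linalg.svd(q[:,:2]-q[:,:2].mean(0))[2][0];print("dir",v*np.sign(v[1]))
    # barrel fit: cylinder tail
    m=ok&(W[...,0]>.47)&(W[...,0]<.65)&(W[...,1]>-.165)&(W[...,1]<-.03)&(W[...,2]>.12)
    q=W[m]
    from scipy.optimize import least_squares
    f=lambda p:np.hypot(q[:,0]-p[0]-p[1]*(q[:,1]+.09),q[:,2]-p[2])-p[3]
    # weak slope ok
    r=least_squares(f,[.56,.07,.112,.065],loss="soft_l1",f_scale=.002);print("barrel",len(q),r.x,np.sqrt(np.mean(f(r.x)**2)))
    g=lambda p:np.hypot(q[:,0]-p[0]-p[1]*(q[:,1]+.09),q[:,2]-p[2])-.065
    r=least_squares(g,[.56,.07,.112],loss="soft_l1",f_scale=.002);print("barrel65",r.x)
rel([.599,-.327,.16],-1.642)
E
```

```text
top handle 77 [ 0.5638995  -0.01327024  0.20199566] [0.57425281 0.04315869 0.21646538] [0.56939103 0.01444074 0.20991302] 0.21055742068848807
dir [0.06208673 0.99807076]
barrel 2160 [0.56298075 0.06541126 0.11319482 0.06476442] 0.0017352881013211951
barrel65 [0.56299926 0.06542339 0.11291412]
scene handle 52 [ 0.5645225  -0.01693971  0.19831206] [0.57888287 0.04158262 0.21394214] [0.57234214 0.01072413 0.20676069] 0.20729488543450053
dir [0.09050261 0.99589622]
barrel 1381 [0.56415782 0.06622779 0.11132468 0.06503354] 0.0024385514204218355
barrel65 [0.56417132 0.06623167 0.11136173]
shift [-412.6   79.2   -6.3] turn [ 0.    -1.078 -0.   ] eef [ 0.2252 -0.5017  0.2392] rpy [-1.571  0.    -2.72 ]
```

Handle centre is about (0.5695, 0.0145), the pod axis direction is (0.066, 0.998), and the barrel fit gives R ≈ 65 mm with its top at about 177 mm. That puts tail_crown at about (0.562, -0.098). Moving above the weight.

```bash
python3 -m inch '[[[-50,0,0,0,-0.14,0,0],[-100,0,0,0,-0.28,0,0],[-150,0,-1,0,-0.42,0,0],[-200,0,-2,0,-0.56,0,0],[-250,10,-4,0,-0.70,0,0]]]' ; python3 - <<'E'
from h import *
rel([.599,-.327,.16],-1.637)
E
```

```text
clock: 0.85
eef_pos: [0.4527, -0.3954, 0.2305]
tool_rot: [-1.569, -0.001, -2.014]
wrist_force: [-0.7, -0.5, 0.2]
grip_width: 0.0852
shift [-124.6   70.6  102.7] turn [-0.002 -0.377  0.001] eef [ 0.4527 -0.3954  0.2305] rpy [-1.569e+00 -1.000e-03 -2.014e+00]
```

```bash
python3 -m inch '[[[-35,20,28,0,-0.13,0,0],[-70,40,57,0,-0.26,0,0],[-105,60,86,0,-0.377,0,0],[-125,71,103,0,-0.377,0,0],[-125,71,103,0,-0.377,0,0]]]' ; python3 - <<'E'
from h import *
st=sensors.sense();s=eyes.snapshot("wrist");cv2.imwrite("pics/w1.png",s["color"][:,:,::-1])
W,ok=wcloud(s,st)
np.save("w1.npy",W)
for lo,hi in((.015,.035),(.05,.075)):
    m=ok&(W[...,2]>lo)&(W[...,2]<hi)&(np.hypot(W[...,0]-.6,W[...,1]+.327)<.045);q=W[m]
    if len(q): print(len(q),cv2.minEnclosingCircle(q[:,:2].astype(np.float32)),np.median(q,0),q[:,2].max())
rel([.599,-.327,.16],-1.637)
E
```

```text
clock: 1.35
eef_pos: [0.6014, -0.3241, 0.1567]
tool_rot: [-1.572, 0.001, -1.633]
wrist_force: [-0.3, 1.4, 0.1]
grip_width: 0.0855
2791 ((0.5996017456054688, -0.32766908407211304), 0.033071987330913544) [ 0.60046688 -0.31893571  0.02804698] 0.03053060978226832
922 ((0.5998781323432922, -0.3272836208343506), 0.014031373895704746) [ 0.59991352 -0.32543374  0.06386082] 0.06615092882268232
shift [ 1.4 -1.8 -1.1] turn [0.    0.002 0.001] eef [ 0.6001 -0.3257  0.1582] rpy [-1.571e+00 -1.000e-03 -1.635e+00]
```

View pics/w1.png

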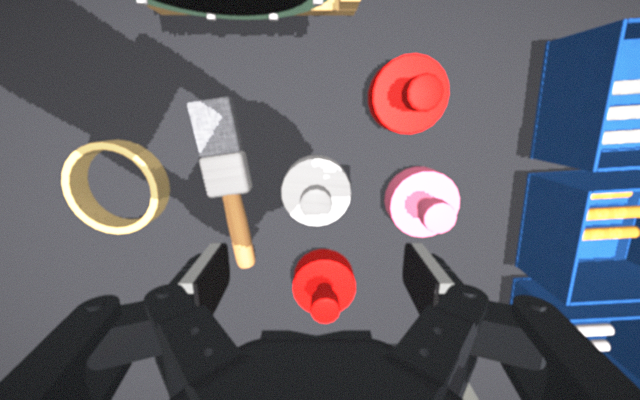

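The wrist view shows the grey weight at (316,192), directly under the TCP, with the brush to its left and the red and pink weights clear. All views put it at (0.5998, -0.3274) within 1 mm. Descending to TCP z = 0.043, which puts the grasp point at about 54 mm, mid-knob.

```bash
python3 -m inch '[[[1,30,0,0,0,0,0],[1.5,60,0,0,0,0,0],[1.5,85,0,0,0,0,0],[1.5,100,0,0,0,0,0],[1.5,105,0,0,0,0,0]]]' 60; python3 - <<'E'
from h import *
rel([.5998,-.3274,.043],-1.637)
E
```

```text
clock: 1.9
eef_pos: [0.5986, -0.328, 0.0524]
tool_rot: [-1.573, 0.0, -1.637]
wrist_force: [0.3, 0.2, 0.8]
grip_width: 0.0856
shift [-0.7  9.4  1.2] turn [ 0.002  0.    -0.   ] eef [ 0.5986 -0.328   0.0524] rpy [-1.573  0.    -1.637]
```

```bash
python3 -m inch '[[[-0.7,9.4,1.2,0.002,0,0,0],[-0.7,9.4,1.2,0.002,0,0,0],[-0.7,9.4,1.2,0.002,0,0,0.3],[-0.7,9.4,1.2,0.002,0,0,0.5],[-0.7,9.4,1.2,0.002,0,0,0.6]]]' 60; python3 - <<'E'
from h import *
rel([.5998,-.3274,.043],-1.637)
s=eyes.snapshot("wrist");cv2.imwrite("pics/w2.png",s["color"][:,:,::-1])
E
```

```text
clock: 2.4
eef_pos: [0.6, -0.3275, 0.0436]
tool_rot: [-1.57, -0.0, -1.637]
wrist_force: [-0.2, -0.8, 0.5]
grip_width: 0.044
shift [-0.1  0.6 -0.2] turn [-0.001  0.     0.   ] eef [ 0.6    -0.3275  0.0436] rpy [-1.57  -0.    -1.637]
```

View pics/w2.png

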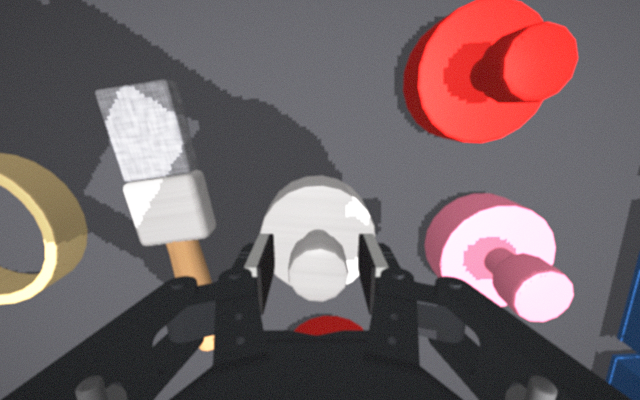

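The image shows the knob at (318,265), centred between the pads at (262,265) and (372,265). Closing.

```bash
python3 -m inch '[[[0,0,0,0,0,0,0.7],[0,0,0,0,0,0,0.8],[0,0,0,0,0,0,1],[0,0,0,0,0,0,1],[0,0,0,0,0,0,1]]]' 60; python3 -m inch '[[[0,-3,0,0,0,0,1],[0,-8,0,0,0,0,1],[0,-20,0,0,0,0,1],[0,-30,0,0,0,0,1],[0,-30,0,0,0,0,1]]]' 60
python3 - <<'E'
from h import *
st=sensors.sense();s=eyes.snapshot("wrist");cv2.imwrite("pics/w3.png",s["color"][:,:,::-1])
rel([.562,-.098,.26],-1.637)
E
```

```text
clock: 2.95
eef_pos: [0.6004, -0.3276, 0.0438]
tool_rot: [-1.569, -0.001, -1.636]
wrist_force: [4.6, -0.0, 1.5]
grip_width: 0.0264
clock: 3.45
eef_pos: [0.601, -0.3281, 0.0761]
tool_rot: [-1.566, -0.003, -1.637]
wrist_force: [0.0, -0.7, -7.4]
grip_width: 0.0262
shift [-226.4 -185.7  -52.9] turn [-0.004  0.001  0.002] eef [ 0.6006 -0.3278  0.075 ] rpy [-1.567 -0.002 -1.636]
```

View pics/w3.png

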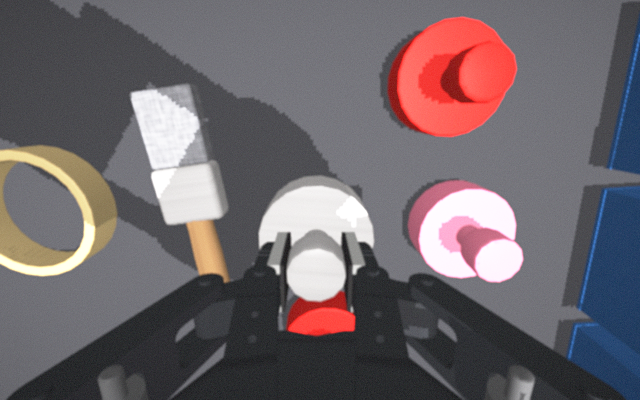

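The weight is held and lifted (wrist force -7.4 N, width 26 mm). Its underside is 43.8 mm below the TCP, so contact on the tail should come at TCP z ≈ 0.221. Raising it, then going across.

```bash
python3 -m inch '[[[0,-40,0,0,0,0,1],[0,-80,0,0,0,0,1],[0,-120,0,0,0,0,1],[0,-160,0,0,0,0,1],[0,-185,0,0,0,0,1]]]' 60; python3 - <<'E'
from h import *
rel([.562,-.098,.265],-1.637)
E
```

```text
clock: 4.0
eef_pos: [0.6, -0.3275, 0.2633]
tool_rot: [-1.564, -0.004, -1.636]
wrist_force: [-0.3, 0.1, -8.7]
grip_width: 0.0262
shift [-226.5   -3.   -53. ] turn [-0.006  0.001  0.004] eef [ 0.6    -0.3275  0.2633] rpy [-1.564 -0.004 -1.636]
```

```bash
python3 -m inch '[[[-40,0,-9,0,0,0,1],[-80,0,-18,0,0,0,1],[-120,0,-28,0,0,0,1],[-155,-1,-37,-0.006,0.001,0.004,1],[-190,-2,-45,-0.006,0.001,0.004,1]]]' 60;python3 -m inch '[[[-12,0,-3,0,0,0,1],[-22,0,-5,0,0,0,1],[-28,0,-7,0,0,0,1],[-28,0,-7,0,0,0,1]]]' 60; python3 - <<'E'
from h import *
rel([.562,-.098,.235],-1.637)
st=sensors.sense()
for n in("top","scene","wrist"):
    s=eyes.snapshot(n);cv2.imwrite(f"pics/{n}4.png",s["color"][:,:,::-1])
    if n!="wrist":
        _,W,ok=cloud(s)
        m=ok&(W[...,0]>.53)&(W[...,0]<.61)&(W[...,1]>-.03)&(W[...,1]<.08)&(W[...,2]>.198)&(W[...,2]<.22)
    else:
        W,ok=wcloud(s,st); m=ok&(W[...,0]>.53)&(W[...,0]<.61)&(W[...,1]>-.03)&(W[...,1]<.08)&(W[...,2]>.195)&(W[...,2]<.225)
    q=W[m]
    if len(q):print(n,len(q),q.min(0).round(4),q.max(0).round(4),q.mean(0).round(4))
E
```

```text
clock: 4.5
eef_pos: [0.5667, -0.1332, 0.2639]
tool_rot: [-1.572, 0.001, -1.637]
wrist_force: [0.5, 0.9, -9.9]
grip_width: 0.0259
clock: 4.9
eef_pos: [0.5615, -0.1049, 0.2638]
tool_rot: [-1.572, 0.001, -1.638]
wrist_force: [-0.3, 0.0, -9.6]
grip_width: 0.0263
shift [-6.9 28.8  0. ] turn [ 0.001 -0.001 -0.001] eef [ 0.5615 -0.1049  0.2638] rpy [-1.572e+00  1.000e-03 -1.638e+00]
top 77 [ 0.564  -0.0133  0.2004] [0.5741 0.043  0.2165] [0.5694 0.0144 0.2099]
scene 50 [ 0.5651 -0.0153  0.1989] [0.579  0.0404 0.2152] [0.5728 0.0085 0.2077]
wrist 1285 [ 0.5637 -0.0146  0.1958] [0.5756 0.0257 0.2139] [0.5693 0.0059 0.21  ]
```

View pics/wrist4.png

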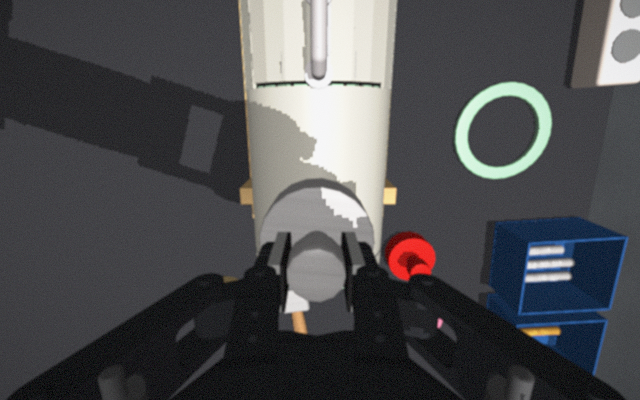

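View pics/scene4.png

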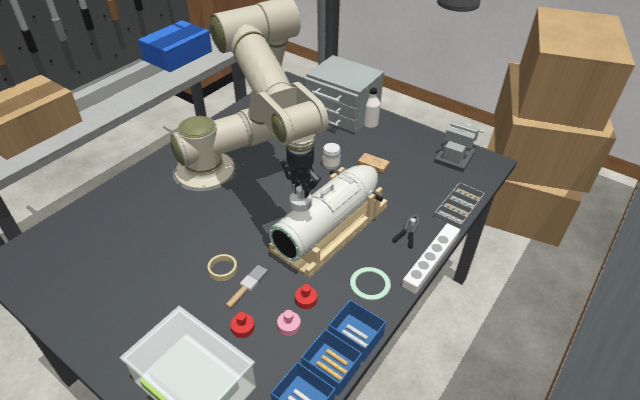

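The wrist view shows the weight (318,265) centred laterally over the barrel, with the handle dead ahead at (320,60). A quick barrel-centreline check from the wrist cloud comes before lowering.

```bash
python3 - <<'E'
from h import *
from scipy.optimize import least_squares
st=sensors.sense();s=eyes.snapshot("wrist");W,ok=wcloud(s,st)
m=ok&(W[...,0]>.48)&(W[...,0]<.64)&(W[...,1]>-.07)&(W[...,1]<-.02)&(W[...,2]>.13)&(W[...,2]<.19);q=W[m]
g=lambda p:np.hypot(q[:,0]-p[0]-.066*(q[:,1]+.0975),q[:,2]-p[1])-p[2]
r=least_squares(g,[.56,.112,.065],loss="soft_l1",f_scale=.002);print(len(q),r.x)
rel([.5625,-.0975,.230],-1.637)
E
```

```text
9394 [0.56278929 0.11298534 0.06497121]
shift [-8.3 33.7  0.3] turn [ 0.001 -0.002 -0.   ] eef [ 0.5617 -0.1058  0.2637] rpy [-1.572  0.    -1.639]
```

```bash
python3 -m inch '[[[-8,8,0.5,0.001,-0.002,0,1],[-8.3,20,0.7,0.001,-0.002,0,1],[-8.3,29,0.7,0.001,-0.002,0,1],[-8.3,33.5,0.7,0.001,-0.002,0,1],[-8.3,33.5,0.7,0.001,-0.002,0,1]]]' 60; python3 - <<'E'
from h import *
rel([.5628,-.0975,.2208],-1.637)
print(sensors.sense()["wrist_force"])
E
```

```text
clock: 5.6
eef_pos: [0.5627, -0.0975, 0.2292]
tool_rot: [-1.573, 0.001, -1.637]
wrist_force: [0.2, 0.5, -8.7]
grip_width: 0.0258
shift [0.  8.4 0.1] turn [ 0.002  0.    -0.001] eef [ 0.5627 -0.0975  0.2292] rpy [-1.573e+00  1.000e-03 -1.637e+00]
[ 0.17797242  0.52375019 -8.73804932]
```

```bash
python3 -m inch '[[[0,3,0,0.002,0,-0.001,1],[0,5,0,0.002,0,-0.001,1],[0,6.5,0,0.002,0,-0.001,1],[0,7,0,0.002,0,-0.001,1],[0,7,0,0.002,0,-0.001,1]]]' 60;  python3 -m inch '[[[0,0.5,0,0,0,0,1],[0,1,0,0,0,0,1],[0,1,0,0,0,0,1]]]'
```

```text
clock: 6.1
eef_pos: [0.5627, -0.0975, 0.2222]
tool_rot: [-1.57, -0.0, -1.637]
wrist_force: [-0.3, -0.1, -8.8]
grip_width: 0.0262
clock: 6.4
eef_pos: [0.5628, -0.0976, 0.2215]
tool_rot: [-1.57, -0.0, -1.637]
wrist_force: [-0.3, -0.6, -6.4]
grip_width: 0.0259
```

```bash
python3 -m inch '[[[0,0.5,0,0,0,0,1],[0,0.7,0,0,0,0,1],[0,0.7,0,0,0,0,1]]]'
```

```text
clock: 6.7
eef_pos: [0.5628, -0.0979, 0.2213]
tool_rot: [-1.569, -0.001, -1.637]
wrist_force: [-2.5, -2.6, -1.7]
grip_width: 0.0261
```

The weight is bearing on the tail (wrist force down to -1.7 N). Releasing gently, with the grip eased first.

```bash
python3 -m inch '[[[0,0,0,0,0,0,1],[0,0,0,0,0,0,0.75],[0,0,0,0,0,0,0.70],[0,0,0,0,0,0,0.68],[0,0,0,0,0,0,0.66]]]' 20; python3 -m inch '[[[0,0,0,0,0,0,0.64],[0,0,0,0,0,0,0.60],[0,0,0,0,0,0,0.55],[0,0,0,0,0,0,0.5],[0,0,0,0,0,0,0.45]]]'; python3 - <<'E'
from h import *
s=eyes.snapshot("wrist");cv2.imwrite("pics/w5.png",s["color"][:,:,::-1])
s=eyes.snapshot("scene");cv2.imwrite("pics/s5.png",cv2.resize(s["color"][130:290,230:430,::-1],None,fx=4,fy=3.7))
E
```

```text
clock: 7.2
eef_pos: [0.5633, -0.0979, 0.2218]
tool_rot: [-1.568, -0.001, -1.637]
wrist_force: [0.3, 0.7, -0.1]
grip_width: 0.0292
clock: 7.7
eef_pos: [0.5633, -0.0978, 0.2219]
tool_rot: [-1.567, -0.001, -1.637]
wrist_force: [0.6, -0.2, -0.4]
grip_width: 0.0472
```

View pics/w5.png

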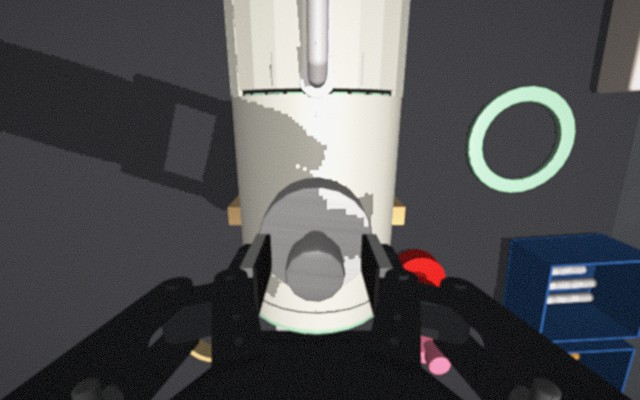

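View pics/s5.png

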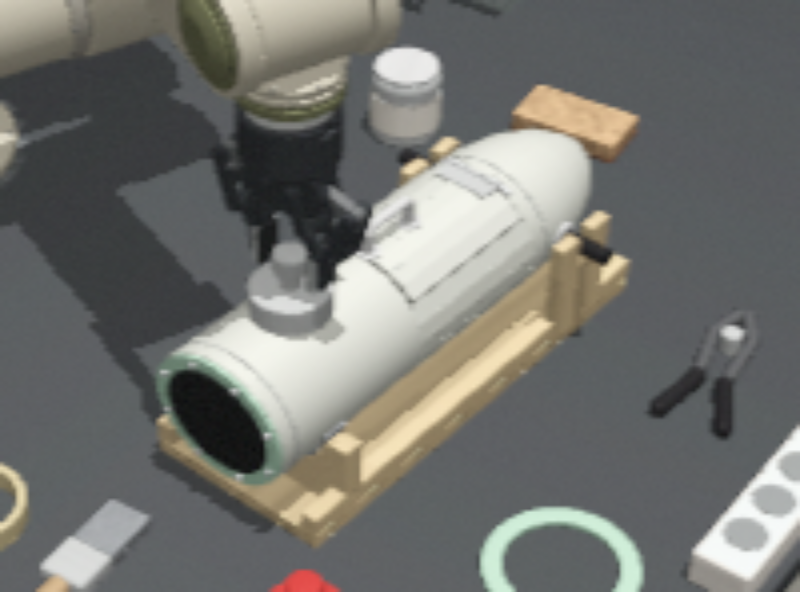

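Both views show the weight standing upright on the tail crown, knob at (315,265) in the wrist view and free between the pads. Opening fully and rising straight up.

```bash
python3 -m inch '[[[0,0,0,0,0,0,0.3],[0,0,0,0,0,0,0.2],[0,-5,0,0,0,0,0.2],[0,-20,0,0,0,0,0.2],[0,-40,0,0,0,0,0.2]]]'; python3 -m inch '[[[0,-20,0,0,0,0,0.2],[0,-30,0,0,0,0,0.2],[0,-40,0,0,0,0,0.2]]]'; python3 - <<'E'
from h import *
st=sensors.sense();s=eyes.snapshot("wrist");cv2.imwrite("pics/w6.png",s["color"][:,:,::-1])
W,ok=wcloud(s,st)
for lo,hi in((.195,.21),(.228,.25)):
    m=ok&(W[...,2]>lo)&(W[...,2]<hi)&(np.hypot(W[...,0]-.563,W[...,1]+.0975)<.045);q=W[m]
    if len(q): print(len(q),cv2.minEnclosingCircle(q[:,:2].astype(np.float32)),np.median(q,0),q[:,2].max())
m=ok&(W[...,0]>.53)&(W[...,0]<.61)&(W[...,1]>-.03)&(W[...,1]<.08)&(W[...,2]>.198)&(W[...,2]<.225);q=W[m]
print("handle",len(q),q.min(0),q.max(0),np.percentile(q[:,2],90))
rel([.5695,.0155,.31],-1.637)
E
```

```text
clock: 8.3
eef_pos: [0.5629, -0.0977, 0.262]
tool_rot: [-1.569, -0.001, -1.637]
wrist_force: [0.8, 0.5, 0.3]
grip_width: 0.0684
clock: 8.6
eef_pos: [0.5628, -0.0977, 0.3026]
tool_rot: [-1.569, -0.001, -1.637]
wrist_force: [0.2, 0.1, -0.3]
grip_width: 0.0681
3421 ((0.5618801712989807, -0.09923729300498962), 0.0328475758433342) [ 0.56326884 -0.09050246  0.20498971] 0.20735545457800636
1193 ((0.5615434050559998, -0.09950146824121475), 0.014064434915781021) [ 0.5617537  -0.09719675  0.24077453] 0.24287914832265764
handle 1188 [ 0.56399776 -0.01508581  0.20013686] [0.57683981 0.04431923 0.2136356 ] 0.21235990337524488
shift [-113.4   -6.2   -1.1] turn [-0.004  0.     0.001] eef [ 0.5631 -0.0978  0.304 ] rpy [-1.567e+00 -1.000e-03 -1.637e+00]
```

View pics/w6.png

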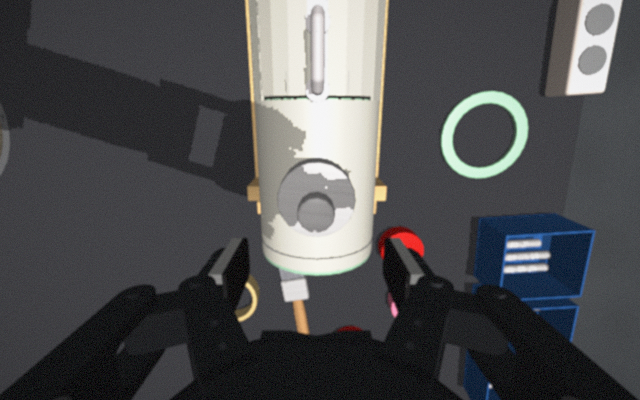

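The weight stands upright on its own at (0.562, -0.099), 2 mm from the crown; its disc top reads 205 and knob top 241 mm, both within 2 mm of what they should be. Handle centre is (0.570, 0.0146). Going over the handle.

```bash
python3 -m inch '[[[-35,0,0,-0.003,0,0,0.3],[-75,0,0,-0.003,0,0,0.4],[-105,0,0,-0.003,0,0.001,0.4],[-112,0,-1,-0.003,0,0.001,0.4],[-112.5,0,-1,-0.003,0,0.001,0.4]]]'; python3 - <<'E'
from h import *
st=sensors.sense();s=eyes.snapshot("wrist");cv2.imwrite("pics/w7.png",s["color"][:,:,::-1])
W,ok=wcloud(s,st)
m=ok&(W[...,0]>.53)&(W[...,0]<.61)&(W[...,1]>-.03)&(W[...,1]<.08)&(W[...,2]>.200)&(W[...,2]<.225);q=W[m]
print("handle",len(q),q.min(0),q.max(0),np.percentile(q[:,2],90),q.mean(0)); v=np.linalg.svd(q[:,:2]-q[:,:2].mean(0),full_matrices=False)[2][0];print(v)
rel([.5700,.0146,.198],-1.637)
E
```

```text
clock: 9.15
eef_pos: [0.5694, 0.0151, 0.3034]
tool_rot: [-1.571, -0.001, -1.635]
wrist_force: [-0.6, 0.0, -0.4]
grip_width: 0.0514
handle 774 [ 0.56433178 -0.01405541  0.20068422] [0.57678999 0.04473924 0.21364186] 0.21224401324688918 [0.57075635 0.01822377 0.20995724]
[-0.06692731 -0.99775785]
shift [ -0.5 105.4   0.5] turn [-0.     0.001  0.001] eef [0.5695 0.0142 0.3034] rpy [-1.570e+00 -1.000e-03 -1.636e+00]
```

View pics/w7.png

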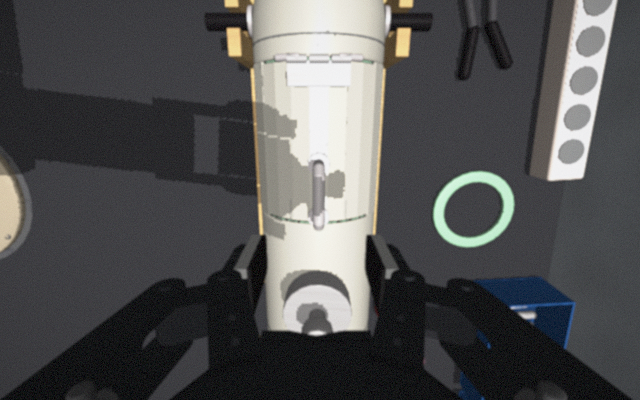

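The wrist view shows the bar at (318,195) running along the pod, with the weight standing behind it at (318,310). Descending to the bar.

```bash
python3 -m inch '[[[-0.7,30,0.8,0,0.001,0.001,0.45],[-1,60,1,0,0.001,0.001,0.45],[-1,85,1,0,0.001,0.001,0.45],[-1,98,1,0,0.001,0.001,0.45],[-1,104,1,0,0.001,0.001,0.45]]]' 60; python3 - <<'E'
from h import *
rel([.5705,.0153,.198],-1.637)
s=eyes.snapshot("wrist");cv2.imwrite("pics/w8.png",s["color"][:,:,::-1])
E
```

```text
clock: 9.7
eef_pos: [0.5701, 0.0137, 0.1979]
tool_rot: [-1.573, 0.0, -1.639]
wrist_force: [0.2, 0.3, 0.7]
grip_width: 0.0469
shift [-1.6 -0.1  0.3] turn [ 0.002 -0.002 -0.   ] eef [0.5701 0.0137 0.1979] rpy [-1.573  0.    -1.639]
```

View pics/w8.png

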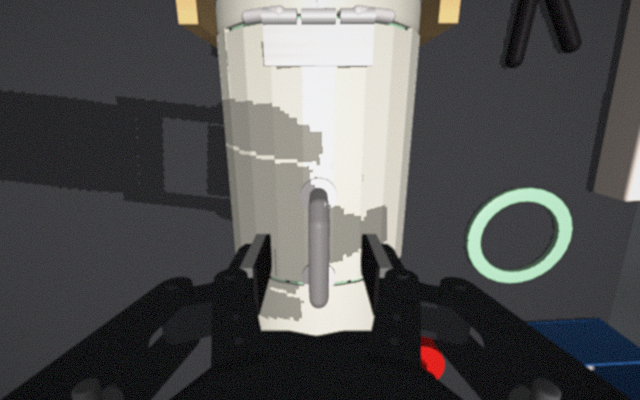

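The bar (318,200–300) is centred between the pads at (262,265) and (374,265). Closing.

```bash
python3 -m inch '[[[-1.5,0,0.3,0.001,-0.001,0,0.55],[-1.5,0,0.3,0.001,-0.001,0,0.65],[-1.5,0,0.3,0.001,-0.001,0,0.75],[-1.5,0,0.3,0.001,-0.001,0,0.82],[-1.5,0,0.3,0.001,-0.001,0,0.86]]]' 60; python3 -m inch '[[[0,0,0,0,0,0,0.9],[0,0,0,0,0,0,0.95],[0,0,0,0,0,0,1],[0,0,0,0,0,0,1],[0,0,0,0,0,0,1]]]' 60;python3 - <<'E'
from h import *
s=eyes.snapshot("wrist");cv2.imwrite("pics/w9.png",s["color"][:,:,::-1])
s=eyes.snapshot("scene");cv2.imwrite("pics/s9.png",cv2.resize(s["color"][130:290,230:430,::-1],None,fx=4,fy=3.7))
st=sensors.sense();print(st["wrist_force"],st["ft_torque"],st["eef_pos"],st["tool_rot"])
# rotation of tool about hinge by th: shifts in tool axes
R=Rn.from_euler("xyz",st["tool_rot"])
ax=np.array([.066,.998,0]);ax/=np.linalg.norm(ax);up=np.array([0,0,1.])
lat=np.cross(up,ax) # pod y
hinge=np.array([.5705,.0153,.206])+.1115*ax-.028*up
for th in(.01,.02,.03,.04,.06,.08,.1,.12,.15,.18):
    Q=Rn.from_rotvec(lat*th)  # sign check: rear (−ax) must rise
    d=Q.apply(st["eef_pos"]-hinge)+hinge-st["eef_pos"]
    print(th,(R.inv().apply(d)*1000).round(2),R.inv().apply(lat*th).round(3),d.round(4))
E
```

```text
clock: 10.25
eef_pos: [0.5706, 0.0154, 0.1981]
tool_rot: [-1.572, 0.0, -1.638]
wrist_force: [0.3, -0.2, 0.1]
grip_width: 0.012
clock: 10.75
eef_pos: [0.5714, 0.0153, 0.1984]
tool_rot: [-1.569, 0.0, -1.638]
wrist_force: [5.5, -1.2, -0.9]
grip_width: 0.0078
[ 4.91643558  0.04268827 -1.49188547] [ 0.00103682 -0.79955265 -0.02200526] [0.57138575 0.01529758 0.19835091] [-1.56940549e+00  2.64202090e-04 -1.63794855e+00]
0.01 [-0.21 -1.11  0.  ] [ 0.   -0.   -0.01] [0.     0.0002 0.0011]
0.02 [-0.43 -2.22  0.  ] [ 0.   -0.   -0.02] [0.     0.0004 0.0022]
0.03 [-0.66 -3.33  0.  ] [ 0.   -0.   -0.03] [0.     0.0007 0.0033]
0.04 [-0.9  -4.44  0.01] [ 0.   -0.   -0.04] [0.0001 0.0009 0.0044]
0.06 [-1.42 -6.65  0.01] [ 0.   -0.   -0.06] [0.0001 0.0014 0.0066]
0.08 [-1.99 -8.84  0.01] [ 0.   -0.   -0.08] [0.0001 0.002  0.0088]
0.1 [-2.590e+00 -1.102e+01  1.000e-02] [ 0.  -0.  -0.1] [0.0002 0.0026 0.011 ]
0.12 [-3.240e+00 -1.319e+01  1.000e-02] [ 0.   -0.   -0.12] [0.0002 0.0032 0.0132]
0.15 [ -4.3  -16.42   0.02] [ 0.   -0.   -0.15] [0.0003 0.0043 0.0164]
0.18 [ -5.45 -19.62   0.02] [ 0.   -0.   -0.18] [0.0004 0.0054 0.0196]
```

View pics/w9.png

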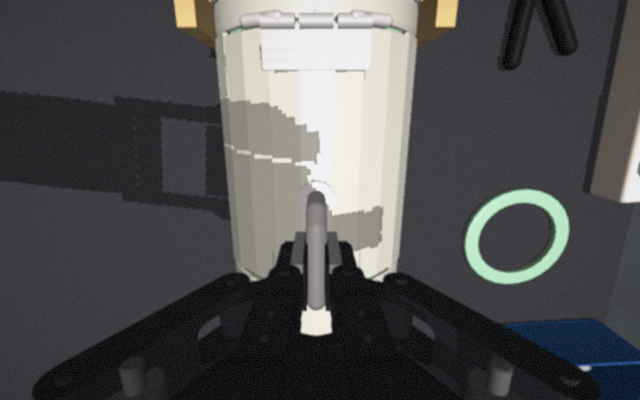

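View pics/s9.png

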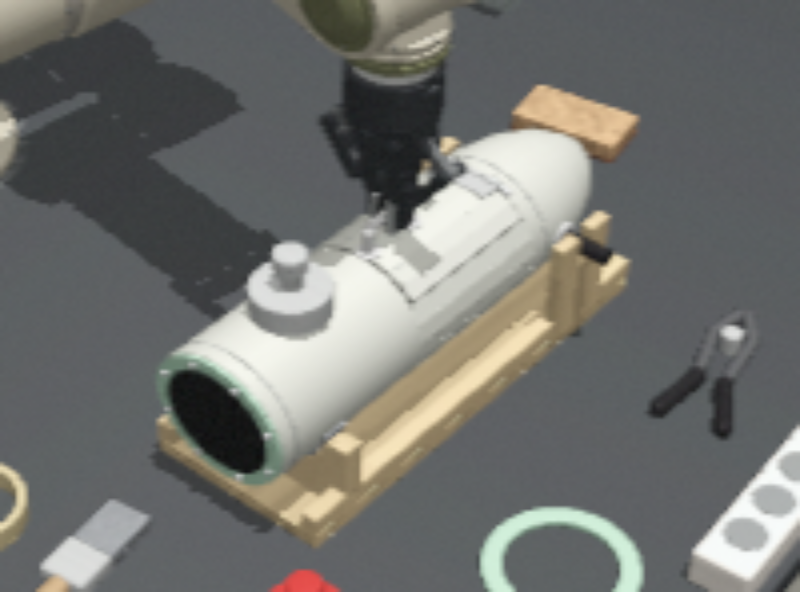

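The bar is gripped (width 8 mm) and the weight still stands on the tail, knob at (290,262) in the crop. Now I'll turn the tool about the hinge line in small steps and watch the pull.

```bash
python3 -m inch '[[[-0.1,-0.5,0,0,0,-0.005,1],[-0.2,-1.1,0,0,0,-0.01,1],[-0.2,-1.1,0,0,0,-0.01,1]]]' 60
```

```text
clock: 11.15
eef_pos: [0.5714, 0.0153, 0.1987]
tool_rot: [-1.57, -0.01, -1.638]
wrist_force: [4.9, -2.2, -6.8]
grip_width: 0.0078
```

```bash
python3 -m inch '[[[-0.1,-0.5,0,0,0,-0.005,1],[-0.2,-1.1,0,0,0,-0.01,1],[-0.2,-1.1,0,0,0,-0.01,1]]]' 60
```

```text
clock: 11.45
eef_pos: [0.5714, 0.0154, 0.1992]
tool_rot: [-1.571, -0.021, -1.638]
wrist_force: [5.2, -2.5, -7.7]
grip_width: 0.0079
```

```bash
python3 -m inch '[[[-0.1,-1,0,0,0,0,1],[-0.2,-1.8,0,0,0,0,1],[-0.2,-1.8,0,0,0,0,1]]]' 60
```

```text
clock: 11.75
eef_pos: [0.5713, 0.0156, 0.2001]
tool_rot: [-1.572, -0.021, -1.638]
wrist_force: [6.2, -0.9, -10.2]
grip_width: 0.0077
```

```bash
python3 -m inch '[[[-0.1,-1,0,0,0,-0.004,1],[-0.2,-2,0,0,0,-0.004,1],[-0.2,-2,0,0,0,-0.004,1]]]' 60
```

```text
clock: 12.05
eef_pos: [0.5713, 0.0158, 0.201]
tool_rot: [-1.574, -0.026, -1.638]
wrist_force: [6.5, -0.7, -11.2]
grip_width: 0.0078
```

```bash
python3 -m inch '[[[-0.1,-1,0,0,0,0,1],[-0.2,-2,0,0,0,-0.002,1],[-0.2,-2,0,0,0,-0.002,1]]]' 60
```

```text
clock: 12.35
eef_pos: [0.5714, 0.0162, 0.2027]
tool_rot: [-1.574, -0.028, -1.638]
wrist_force: [4.8, 0.4, -4.8]
grip_width: 0.0077
```

```bash
python3 -m inch '[[[-0.1,-1,0,0,0,-0.004,1],[-0.2,-2,0,0,0,-0.008,1],[-0.2,-2,0,0,0,-0.008,1]]]' 60; python3 - <<'E'
from h import *
s=eyes.snapshot("scene");cv2.imwrite("pics/s10.png",cv2.resize(s["color"][130:290,230:430,::-1],None,fx=4,fy=3.7))
E
```

```text
clock: 12.65
eef_pos: [0.5715, 0.017, 0.2054]
tool_rot: [-1.573, -0.036, -1.637]
wrist_force: [2.7, 3.7, 0.3]
grip_width: 0.0077
```

View pics/s10.png

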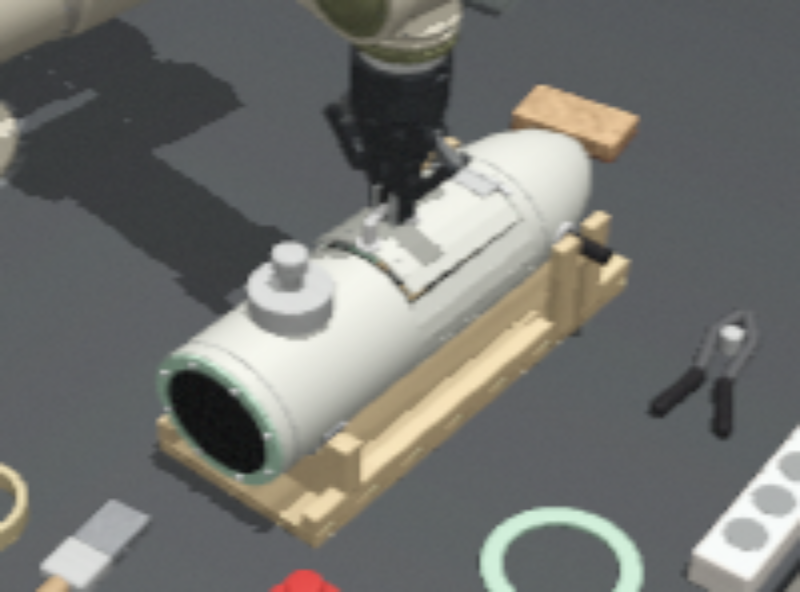

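The seal has let go: the pull dropped from 11 N to about 0 at a 4–7 mm rise. The picture shows a dark gap at the hatch's rear edge (375,260) and the weight unmoved at (290,262). Opening gently further along the hinge arc.

```bash
python3 -m inch '[[[-0.3,-1.2,0,0,0,-0.015,1],[-0.6,-2.5,0,0,0,-0.03,1],[-0.9,-3.8,0,0,0,-0.05,1],[-1.2,-5,0,0,0,-0.065,1],[-1.5,-6.2,0,0,0,-0.08,1]]]' 60
```

```text
clock: 13.2
eef_pos: [0.5716, 0.0186, 0.2117]
tool_rot: [-1.573, -0.117, -1.637]
wrist_force: [3.6, -0.2, -2.0]
grip_width: 0.0072
```

```bash
python3 -m inch '[[[-0.3,-1.5,0,0,0,-0.015,1],[-0.6,-3,0,0,0,-0.03,1],[-1,-4.5,0,0,0,-0.045,1],[-1.4,-6.4,0,0,0,-0.06,1],[-1.4,-6.4,0,0,0,-0.06,1]]]' 60;python3 -m inch '[[[0,0,0,0,0,0,1],[0,0,0,0,0,0,1],[0,0,0,0,0,0,1]]]' 60; python3 - <<'E'
from h import *
st=sensors.sense();print(st["wrist_force"],st["eef_pos"],st["tool_rot"])
s=eyes.snapshot("scene");cv2.imwrite("pics/s11.png",cv2.resize(s["color"][130:290,230:430,::-1],None,fx=4,fy=3.7))
_,W2,ok2=cloud(s)
t=eyes.snapshot("top");_,W,ok=cloud(t)
cv2.imwrite("pics/t11.png",t["color"][:,:,::-1])
for w,o in((W,ok),(W2,ok2)):
  for lo,hi in((.19,.215),(.228,.25)):
    m=o&(w[...,2]>lo)&(w[...,2]<hi)&(np.hypot(w[...,0]-.563,w[...,1]+.0985)<.04);q=w[m]
    if len(q)>4: print(len(q),cv2.minEnclosingCircle(q[:,:2].astype(np.float32)),np.median(q,0))
  # tail height
  m=o&(abs(w[...,0]-.558)<.01)&(w[...,1]>-.175)&(w[...,1]<-.14)&(w[...,2]>.15);print("tail z",np.median(w[m][:,2]) if m.any() else None)
  # hatch rear edge height
  m=o&(w[...,1]>-.02)&(w[...,1]<.0)&(abs(w[...,0]-.569)<.03)&(w[...,2]>.15)&(w[...,2]<.225);print("hatch rear z",np.percentile(w[m][:,2],[5,50,95]).round(4) if m.any() else None)
E
```

```text
clock: 13.7
eef_pos: [0.5718, 0.0209, 0.2182]
tool_rot: [-1.573, -0.178, -1.637]
wrist_force: [3.2, -0.6, -1.2]
grip_width: 0.0079
clock: 14.0
eef_pos: [0.5718, 0.0208, 0.2181]
tool_rot: [-1.573, -0.178, -1.637]
wrist_force: [3.8, 0.0, -1.7]
grip_width: 0.0077
[ 3.83355627  0.02088367 -1.72293542] [0.57179019 0.02083311 0.21806887] [-1.57289876 -0.17795781 -1.63685676]
380 ((0.5615791082382202, -0.09883269667625427), 0.0328296460211277) [ 0.55904911 -0.09627485  0.20473848]
92 ((0.5615290999412537, -0.0983748584985733), 0.013912198133766651) [ 0.5614217  -0.09866381  0.24082137]
tail z 0.17749976850816257
hatch rear z [0.1704 0.1991 0.2094]
271 ((0.5653095841407776, -0.10002298653125763), 0.03573514521121979) [ 0.57126678 -0.1097242   0.20284376]
69 ((0.5626503825187683, -0.0997723639011383), 0.016932720318436623) [ 0.56545022 -0.10357662  0.23766215]
tail z 0.17582116909987888
hatch rear z [0.1694 0.1987 0.2204]
```

View pics/s11.png

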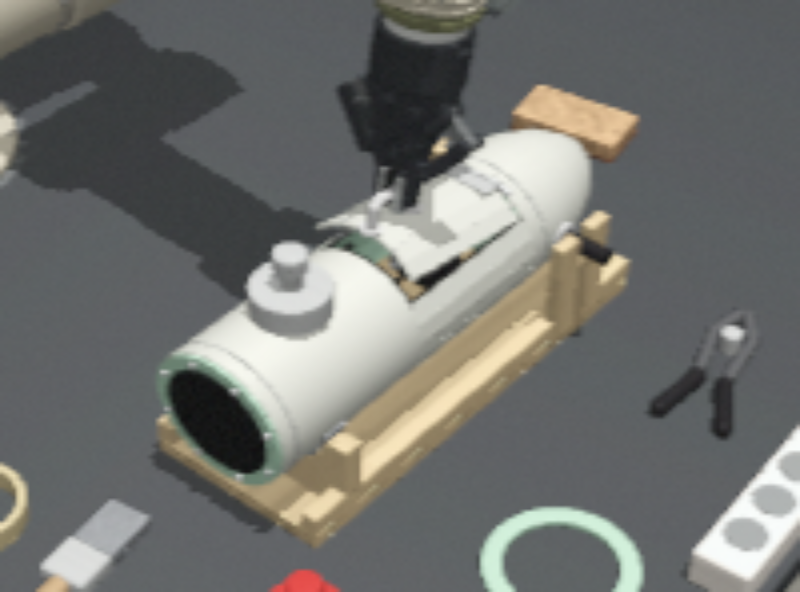

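View pics/t11.png

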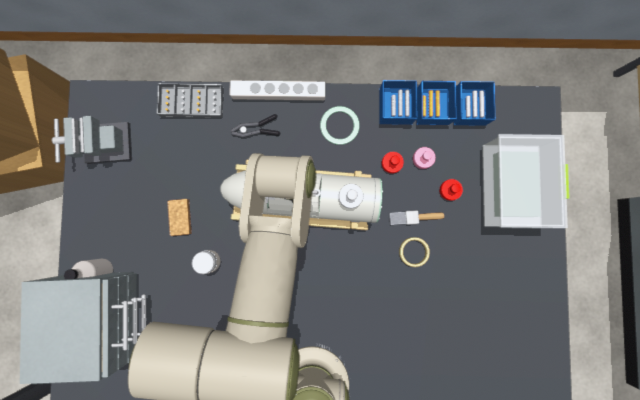

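The crop shows the hatch held ajar, with a dark gap at (390,255) and the weight upright at (290,262). The top view shows the can, tape roll, brush and sanding block where they were. The tool rose 19.7 mm with a 0.178 rad tilt, so the hatch is about 0.18 open, and everything is at rest. Handing in.

```bash
python3 -c "
from station import ctrl; print(ctrl.finish_job())"
```

```text
the job is handed in; nothing more can be done
None
```

I stood the steel weight on the tail, pulled the hatch free of its seal, and handed the job in at about 14 s with the hatch still held slightly open. The hand-in gives no verdict.

- **Weight:** I took the plain grey weight and left the two red ones and the pink one alone. I set it on the tail crown without a drop and let go. It stands at (0.562, -0.099), 1–2 mm from the crown I measured. It read upright, with its disc and knob at the right heights within 2 mm, both right after release and again at the end.
- **Hatch:** I gripped the bow handle at 60 N and pulled in small steps turned about the hinge line. The highest pull I read was about 11 N, below the stated 13 to 17 N, because I only read the force between steps. It dropped to about 0 as the hatch came free.
- **Final state:** The tool's tilt (0.178 rad) and its rise (19.7 mm) both put the hatch at about 0.18 rad, roughly 25 mm at its rear edge. The direct camera reading of the rear edge was too scattered to confirm this, about 199 mm at the median. The tail top reads 176–177 mm, so the tail is in its saddle, and the can, tape roll, brush and sanding block look unmoved from above.
- **Disagreements:** The scene and top cameras differ by 1–4 mm, with the scene view partly blocked. A side force of about 4 N stayed on the wrist because the bar sits a little under 1 mm off my grip line. I left it, as it moved nothing.

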